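Lift the hot chromatography plate onto the cooling stack

TASK

Move the hot coated glass plate from the heater onto the cooling stack without letting the fingers touch it: first lay the spare blue spacer bar on the cooled plate, parallel to the bar already there and just as near the opposite end, so that the lifter's blade fits between the two. Then draw the lifter out from under the riser by its blade, let go of it on the bench, take it again by the red handle, slide its blade right under the hot plate (the rear fence stops the plate from running away) and lift it off. Let the plate down squarely over the cooled plate so that it rests on both bars, slide the lifter out without disturbing the stack and lay it flat on the bench; never tip the plate, and leave the amber bottle and the beaker by the riser where they stand.

Things in the scene. Friction and masses are not known exactly. Their poses are not given: they have to be found in the camera images.
- hot_plate: Glass plate, white coated top with coloured spots, on the heater: 90 (x) x 120 (y) x 6 mm, about 155 g. Origin: centre of its underside; z up. A bevel under all four edges, 9 mm wide, rises to 3.5 mm at the rim, so a thin blade tip gets under. Starts 10 to 30 mm short of the fence, up to 10 degrees askew; it slides when pushed and squares up against the fence. Hot: no fingers.
- cool_plate: A like plate, already cooled, lying loose on the cooling block: the bottom layer of the stack. 90 (x) x 120 (y) x 6 mm. Origin: centre of its underside; x points away from the robot, to the rear of the block.
- bar_laid: Blue spacer bar, 100 x 12 x 12 mm, 39 g, loose, already lying on the cooled plate, its length along the plate's x, about 45 mm to the +y side of the plate's centre. Origin: centre of its underside; x along its length.
- bar_spare: Blue spacer bar of the same size lying loose on the bench in front of the robot. It belongs on the cooled plate 45 mm to the -y side of its centre, lengthwise along the plate's x. Origin: centre of its underside; x along its length.
- lifter: Plate lifter, a broad steel spatula, 190 g, 205 mm long. Origin: centre of the blade's underside; x to the tip, z up. Blade 82 x 56 x 4 mm, thinned over the front 19 mm to 1.6 mm at the tip. From the heel (x -38 mm) a 22 mm wide neck slopes up and back to the handle; it stops a plate that is fully on the blade. It stands flat on its blade, the handle clear of the bench.
- lifter_grip (a point): Middle of the lifter's red handle, 110 mm behind the blade's centre and 34 mm above the blade's underside. The handle is a straight bar parallel to the blade, 104 mm long (60 to 164 mm behind the blade's centre), 16 mm wide, 18 mm high. Axes as the lifter's.
- heater: Plate heater, fixed: white box 200 (x) x 220 (y) mm, level black glass-ceramic top 60 mm above its origin. Origin: centre of its underside, which stands 0 to 10 mm above the bench on screw feet, differently each time: feel for the top. -x is its open front, towards the robot. Along its rear a steel fence stands 14 mm above the top, its front face at x = +85 mm; the top's front edge is at x = -100 mm.
- cooler: Finned aluminium cooling block, fixed: 150 (x) x 180 (y) x 25 mm, flat top. Origin: centre of its underside; -x is its front, towards the robot.
- riser: Low white riser that carries a touch-screen, fixed: a deck 230 mm deep and 300 mm wide, underside 50 mm and top 60 mm above the bench, on two side walls; the screen at its rear is 260 mm high. Origin: on the bench under the middle of its front edge; -x points out of its open front. The lifter's heel, neck and handle lie under it at first.
- reagent_a: Amber glass bottle with a black cap, 60 mm across, 125 mm tall. A bystander, loose: leave it alone. Origin: centre of its underside.
- beaker: Glass beaker, 68 mm across, 85 mm tall. A bystander, loose: leave it alone. Origin: centre of its underside.
- lifter_tip (a point): Middle of the blade's front edge, at its underside, 41 mm ahead of the lifter's origin. At first only the blade sticks out from under the riser's front, tip outwards; pinch it across its 56 mm width near the tip, drag it straight out by about 150 mm and let go.

How it is judged:
On the way, in this order (a step that is already met when the one before it is completed fails the run):
1. the spare bar lies released on the cooled plate, parallel to the other (10 degrees), 37 to 54 mm to the -y side of the plate's centre, 15 mm lengthwise, the hot plate still on the heater (y of bar_spare in the frame of cool_plate between -0.054 and -0.037 m and x of bar_spare in the frame of cool_plate between -0.015 and 0.015 m and z of bar_spare in the frame of cool_plate between 0.004 and 0.008 m and angle between the x axis of bar_spare and the x axis of bar_laid, either way round below 0.18 rad and contact force between the fingers and bar_spare below 0.1 N and z of hot_plate in the frame of heater below 0.064 m and x of hot_plate in the frame of heater above -0.05 m), for 0.2 s.
2. the lifter lies let go, flat on the bench, with its handle drawn out at least 20 mm clear of the riser (middle of the handle) (x of lifter_grip in the frame of riser below -0.02 m and height (world z) of lifter below 0.006 m and angle between lifter's own z axis and vertical below 0.1 rad and contact force between the fingers and lifter below 0.1 N), for 0.1 s.
3. the hot plate is lifted on the lifter's blade, at least 20 mm above the heater's top (z of hot_plate in the frame of heater above 0.08 m and contact force between lifter and hot_plate above 0.3 N and angle between hot_plate's own z axis and vertical below 0.4 rad), for 0.1 s.
4. the hot plate has been let down onto both bars with the lifter's blade still under it (contact force between hot_plate and bar_laid above 0.1 N and contact force between hot_plate and bar_spare above 0.1 N and horizontal distance between lifter and hot_plate below 0.05 m and linear speed of hot_plate below 0.05 m/s and horizontal distance between hot_plate and cool_plate below 0.025 m), for 0.05 s.
At the end, for the whole second after the job is handed in: The hot plate rests level on both bars, within 20 mm of the cooled plate's centre and 10 degrees of square; each bar lies 33 to 58 mm out on its own side of the cooled plate, which lies on the cooling block; the lifter lies flat on the bench, clear of the plate; all still and released (z of hot_plate in the frame of cool_plate between 0.016 and 0.02 m and horizontal distance between hot_plate and cool_plate below 0.02 m and angle between the x axis of hot_plate and the x axis of cool_plate, either way round below 0.18 rad and angle between hot_plate's own z axis and vertical below 0.05 rad and contact force between hot_plate and bar_laid above 0.05 N and contact force between hot_plate and bar_spare above 0.05 N and contact force between lifter and hot_plate below 0.01 N and z of cool_plate in the frame of cooler below 0.027 m and y of bar_spare in the frame of cool_plate between -0.058 and -0.033 m and y of bar_laid in the frame of cool_plate between 0.033 and 0.058 m and linear speed of each of hot_plate, lifter below 0.01 m/s and height (world z) of lifter below 0.006 m and angle between lifter's own z axis and vertical below 0.1 rad); the robot touches nothing.
It fails at once if the fingers touch the hot plate (contact force between the fingers and hot_plate above 0.3 N).
It fails at once if the hot plate is tipped by more than 23 degrees (angle between hot_plate's own z axis and vertical above 0.4 rad).
It fails at once if the cooled plate or the bar already laid is pushed away by more than 20 mm (distance of any of cool_plate, bar_laid from where it was at the start of the episode above 0.02 m).
It fails at once if the amber bottle or the beaker beside the heater and the riser is shifted by more than 30 mm (distance of any of reagent_a, beaker from where it was at the start of the episode above 0.03 m).
It also fails if it takes over 72 s, if anything falls off the work surface, if the arm or the gripper's body presses on something with over 40 N, if the wrist force passes 120 N, or if a joint passes its speed limit or range.

ROBOT

A 6-joint arm with a two-finger parallel gripper is mounted at the origin on the work surface. World frame = base frame: x ahead of the robot, y to its left, z up, the work surface at z = 0. Lengths are in m, angles in rad, forces in N, time in s.
With the tool pointing down it reaches from about 0.35 to 0.85 m from the base axis. Payload 8.1 kg.
Tool frame: the origin (TCP) lies between the finger pads; the fingertips stand 14 mm ahead of it and the grasp point (between the pads) lies 5 mm behind it (robot.tip_reach is the z of the fingertips in the tool frame, in m); z points along the fingers, y is the line along which they close (so a half turn about z gives the same grasp; the last joint's range is limited). The gripper opens to 93 mm and grips with 3 to 60 N. Pads are 15 mm wide; open, the fingers measure 128 mm over their backs; the gripper's body (75 mm by 188 mm) begins 65 mm behind the grasp point.
Start: joints at [1.075, 0.13, 1.488, -0, 1.523, -0.085], TCP at [0.24, 0.55, 0.233] pointing down, gripper open.
Joint ranges: [-2.96, 2.96], [-0.89, 2.26], [0.02, 2.5], [-1.34, 4.48], [0, 2.73], [-2.66, 2.66]. Speed limits (rad/s): [2.39, 2.39, 2.79, 3.14, 3.14, 3.14].

INTERFACE

Orientations are given as a rotation vector (axis times angle).
In Python, from plant import robot gives the robot as it stands. The module is installed in compiled form; this text tells all that it offers.
- The arm moves only by the shell command python3 -m handwheel 'ROWS' [FORCE]. ROWS is JSON, a list of rows, each a list of 7 numbers: the closure, from -1 (fully open) to 1 (shut), then the shift along the tool's x, y, z each as a share of 100 cm, from -1 to 1, then the turn, a rotation vector about the tool's x, y, z each as a share of 180 degrees, from -1 to 1. In form: [[grip, tx, ty, tz, rx, ry, rz], ...]. A call has 1 to 20 rows; each row is the pose to reach, as a shift and turn from the pose commanded when the call began, along the tool's axes at that moment, turning the shorter way round; what a row does not reach only later rows make up. A row lasts 1/8 s, in which the tool goes at most 62.5 mm and 10.7 degrees, less where a joint would pass 70% of its speed; a pose out of reach is approached as far as the arm can. A call with a number of a shift or a turn outside -1 to 1 is refused whole. A call with a gripper value outside its range is refused whole. The fingers move at their own pace and stop on an object; FORCE is the grip in N (left out, the last holds). Time passes only in rows, so rows that repeat a pose let the fingers close. It gives the time, the measured TCP pose, the force, the opening and the grip force at its end, in the units of the state.
- robot.read_state(): the state, without advancing time (a new reading comes with each control period).
- robot.read_camera(name): name is "scene" or "top" or "wrist"; returns a dict with "frame" (480x640x3 uint8, red, green, blue), "fx", "fy", "cx", "cy" (pixels), "rvec" (rotation vector, rad) and "tvec" (3), from world to camera coordinates, as OpenCV has them; the wrist camera has in their place "T_tool_cam" (4x4, takes a point from camera to tool coordinates, whose origin is the TCP and whose axes are the flange's). Camera axes: x right, y down, z forward; pixel columns grow to the right and rows downward; lengths in m; the calibration is good to about 2 mm. A picture is of the moment at which its call begins: read the wrist's pose just before it. There is no depth.
- robot.close_job(): hands the job in; it is judged then, once.
Trained networks look in a picture, given as the dict that the camera call returned (one of the last four; its "shot" number tells which), for a name from the list of things; names that differ only in an ending like _2 or _b are one class to them, and where a whole thing is asked for, a point or a joint stands for the part that bears it (a point fixed in the world has none). Each returns a list of dicts, best first, with "conf" (0 to 1); they miss things now and then, are a little off and sometimes report something else, mostly with a low value. They report only what shows in the picture. A call takes as long as a camera call.
- robot.regions_of(picture, name): "mask" (480x640 bool, what is visible of it) and "rect" ([left, top, right, bottom] in pixels, round what is visible of it).
The state is a dict: "t": time; "q": joint angles; "dq": joint speeds; "joint_torque": joint torques, N m; "tool_pos": TCP position; "orientation": TCP orientation; "force": force on the tool from outside, world axes, zero at the start; "wrist_torque": the same for the moment, N m; "opening": finger opening in m; "gripper_force": force on a finger pad.
Only numpy, scipy, OpenCV 4.12 (cv2) and the standard library are available. Lean on these libraries where they do the work, as an engineer would, in place of code of your own. Each camera call takes 0.05 s, during which the arm holds its last target. There are 200 camera calls.

## Working session

There is one attempt and no reset: what is moved stays moved. The work goes in short steps, Python scripts to look and compute and a shell command to move; the robot and the scene stay as the last step left them, time stands still between calls to the robot, and variables do not carry over. Pictures are saved under pics/ and viewed, at most 15 in all, crops included, and the job is handed in when it is done.

```bash
mkdir -p pics; cat > h.py <<'E'
import numpy as np, cv2
from scipy.spatial.transform import Rotation as R
from plant import robot
def cam(name):
    s=robot.read_state(); p=robot.read_camera(name)
    if name=="wrist":
        T=np.eye(4);T[:3,:3]=R.from_rotvec(s["orientation"]).as_matrix();T[:3,3]=s["tool_pos"]
        Twc=T@np.array(p["T_tool_cam"]); p["Rcw"]=Twc[:3,:3]; p["C"]=Twc[:3,3]
    else:
        M=R.from_rotvec(p["rvec"]).as_matrix(); p["Rcw"]=M.T; p["C"]=-M.T@np.array(p["tvec"])
    return p
def px2w(p,uv,z):
    uv=np.atleast_2d(np.array(uv,float))
    d=np.c_[(uv[:,0]-p["cx"])/p["fx"],(uv[:,1]-p["cy"])/p["fy"],np.ones(len(uv))]@p["Rcw"].T
    return p["C"]+d*((z-p["C"][2])/d[:,2])[:,None]
def w2px(p,P):
    c=(np.atleast_2d(P)-p["C"])@p["Rcw"]
    return np.c_[c[:,0]/c[:,2]*p["fx"]+p["cx"],c[:,1]/c[:,2]*p["fy"]+p["cy"]]
def rectw(p,mask,z):
    """min-area rect of mask's outline projected on plane z: centre, sizes, yaw of long side (deg)"""
    n,l,st,_=cv2.connectedComponentsWithStats(mask.astype(np.uint8))
    m=(l==1+np.argmax(st[1:,4])).astype(np.uint8)
    c=max(cv2.findContours(m,cv2.RETR_EXTERNAL,cv2.CHAIN_APPROX_NONE)[0],key=len)[:,0]
    W=px2w(p,c,z)[:,:2]
    (cx,cy),(w,h),a=cv2.minAreaRect((W*1000).astype(np.float32))
    if w<h: w,h,a=h,w,a+90
    return np.round([cx,cy,w,h,(a+90)%180-90],1)
def save(p,n): cv2.imwrite("pics/"+n,cv2.cvtColor(p["frame"],cv2.COLOR_RGB2BGR))
E
python3 - <<'E'
from h import *
for cn in ("top","scene"):
    p=cam(cn); save(p,cn+"0.png"); print(cn,np.round(p["C"],3))
    Z=dict(hot_plate=.071,cool_plate=.031,bar_laid=.043,bar_spare=.012,lifter=.003,heater=.065,cooler=.025,riser=.06,reagent_a=.125,beaker=.085)
    for n,z in Z.items():
        for r in robot.regions_of(p,n)[:2]:
            print(n,round(r["conf"],2),[int(x) for x in r["rect"]],rectw(p,r["mask"],z))
print(robot.read_state(), robot.tip_reach)
E
```

```text
top [0.425 0.006 1.296]
hot_plate 0.64 [165, 222, 215, 262] [506.  356.4 120.6  90.1 -79.4]
cool_plate 0.74 [270, 167, 346, 235] [628.2  56.5 182.5 152.3 -71.2]
bar_laid 0.43 [282, 190, 296, 222] [607.4 104.2  99.3  13.2  20.8]
bar_spare 0.43 [321, 277, 359, 282] [410.6 -36.9  98.4  16.3  81.5]
bar_spare 0.43 [418, 266, 451, 288] [ 426.4 -308.3   89.7   55.9  -84.3]
lifter 0.9 [418, 264, 450, 286] [ 426.7 -310.4   90.    55.5  -84. ]
heater 0.8 [140, 203, 238, 295] [482.1 356.6 228.4 212.5 -73.7]
cooler 0.59 [268, 169, 344, 238] [627.7  56.6 182.7 156.2 -70.8]
riser 0.72 [441, 203, 572, 320] [ 471.7 -489.2  325.3  304.1  -85.1]
reagent_a 0.79 [408, 177, 430, 204] [ 646.7 -240.8   72.2   52.7  -44.3]
beaker 0.7 [165, 219, 215, 261] [505.5 353.1 121.2  93.4 -79.1]
scene [ 1.146 -0.129  1.126]
hot_plate 0.83 [435, 186, 501, 228] [506.3 356.2 119.9  90.6 -80.3]
cool_plate 0.98 [322, 261, 387, 314] [625.3  52.1 100.3  90.8 -70.4]
cool_plate 0.44 [162, 237, 199, 265] [ 445.2 -302.7   81.4   56.2  -83.7]
bar_laid 0.85 [357, 254, 388, 294] [609.9 102.8 103.4  15.8  21.2]
bar_laid 0.49 [321, 
[... 570 characters left out ...]
1.8   95.3   62.2   -5.6]
{'t': 1.1, 'q': array([ 1.07459814e+00,  1.30361238e-01,  1.48817593e+00, -2.51015478e-05,
        1.52297901e+00, -8.54061655e-02]), 'dq': array([-0.00054892,  0.0001571 ,  0.00066723,  0.00131272,  0.00025848,
       -0.00059849]), 'joint_torque': array([ 5.18308952e-04, -5.59785283e+01, -4.92054713e+01,  7.64840492e-02,
        2.26447871e-02, -2.70937056e-05]), 'tool_pos': array([0.23960476, 0.55010907, 0.23267163]), 'orientation': array([6.40731887e-01, 3.07551270e+00, 1.03782567e-04]), 'force': array([-0.65170728, -0.12567369, -0.53491   ]), 'wrist_torque': array([0.01933686, 0.02847228, 0.02731338]), 'gripper_force': 0.0, 'opening': 0.09312651676812696} 0.014
```

View pics/top0.png

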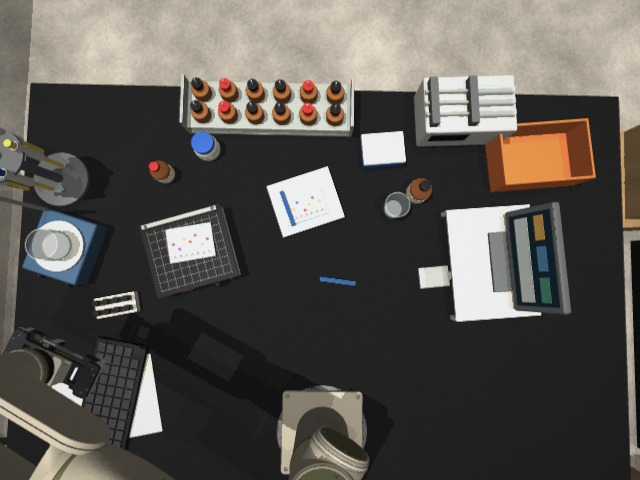

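View pics/scene0.png

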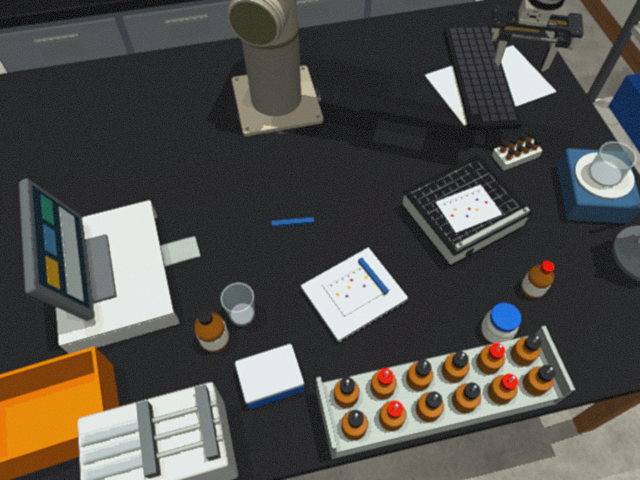

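Both pictures agree with the networks. In the top view:
- The heater is at (190,250), with its fence along the upper edge from (143,228) to (215,207).
- The cooler is at (306,202), with the laid bar at (288,207).
- The spare bar is at (338,281).
- The lifter blade sticks out of the riser at (433,277), tip to the left (+y).
- The beaker is at (397,205) and the bottle at (419,190).

Next I'll look from above the cooler with the wrist camera.

```bash
cat >> h.py <<'E'
def pose():
    s=robot.read_state(); return np.array(s["tool_pos"]),R.from_rotvec(s["orientation"]),s
def down(yaw_y):  # tool z down, tool y at yaw (deg)
    a=np.radians(yaw_y); y=np.array([np.cos(a),np.sin(a),0]); z=np.array([0,0,-1.]); return R.from_matrix(np.c_[np.cross(y,z),y,z])
def rel(pos,yaw_y=None):
    p,r,s=pose(); t=r.inv().apply(np.array(pos)-p)
    w=(r.inv()*down(yaw_y)).as_rotvec()/np.pi if yaw_y is not None else np.zeros(3)
    print("row",np.round(t,4),np.round(w,4),"rows~",np.ceil(max(np.linalg.norm(t)/.0625,np.linalg.norm(w)*180/10.7)))
E
python3 - <<'E'
from h import *
p=cam("wrist"); print(np.round(p["T_tool_cam"],3),p["fx"])
rel([.56,.04,.30],20-90)
rel([.56,.04,.30],110)
E
```

```text
[[-0.002 -0.957 -0.288  0.081]
 [ 1.    -0.002 -0.002  0.   ]
 [ 0.001 -0.288  0.957 -0.151]
 [ 0.     0.     0.     1.   ]] 349.23226808518626
row [-0.4975 -0.3397 -0.0674] [-0.     -0.      0.7581] rows~ 13.0
row [-0.4975 -0.3397 -0.0674] [ 0.     -0.     -0.2419] rows~ 10.0
```

```bash
python3 -m handwheel '[[-1,-0.497,-0.34,-0.067,0,0,0.41],[-1,-0.497,-0.34,-0.067,0,0,0.41],[-1,-0.497,-0.34,-0.067,0,0,0.41],[-1,-0.497,-0.34,-0.067,0,0,0.41],[-1,-0.497,-0.34,-0.067,0,0,0.41],[-1,-0.497,-0.34,-0.067,0,0,0.41],[-1,-0.497,-0.34,-0.067,0,0,0.41],[-1,-0.497,-0.34,-0.067,0,0,0.41],[-1,-0.497,-0.34,-0.067,0,0,0.41],[-1,-0.497,-0.34,-0.067,0,0,0.41],[-1,-0.497,-0.34,-0.067,0,0,0.41],[-1,-0.497,-0.34,-0.067,0,0,0.41],[-1,-0.497,-0.34,-0.067,0,0,0.41]]'
python3 - <<'E'
from h import *
p=cam("wrist"); save(p,"w1.png"); print(np.round(p["C"],3))
for n,z in dict(cool_plate=.031,bar_laid=.043,bar_spare=.012,cooler=.025,hot_plate=.071,lifter=.004).items():
    for r in robot.regions_of(p,n)[:2]:
        print(n,round(r["conf"],2),[int(x) for x in r["rect"]],rectw(p,r["mask"],z))
rel([.412,-.0365,.10],-8)
E
```

```text
t: 2.78
tool_pos: [0.5589, 0.0411, 0.2996]
orientation: [-2.357, -2.076, 0.0]
force: [-0.3, 0.5, 1.0]
opening: 0.0929
gripper_force: 0.0
[0.569 0.122 0.451]
cool_plate 0.66 [310, 113, 414, 236] [623.   53.1  97.7  90.3 -70.4]
bar_laid 0.75 [307, 119, 390, 166] [605.9 105.4  99.5  12.8  20.8]
bar_spare 0.79 [208, 235, 223, 281] [412.5 -16.2  66.4  14.9  82.9]
cooler 0.73 [282, 82, 454, 271] [627.2  57.1 180.3 150.3 -70.6]
lifter 0.67 [238, 399, 279, 461] [ 426.7 -325.1  128.5   58.4  -83.6]
lifter 0.25 [208, 234, 224, 278] [409.6 -18.7  67.6  15.2  83.3]
row [-0.0949 -0.1364  0.1997] [ 0.     -0.      0.0039] rows~ 5.0
```

View pics/w1.png

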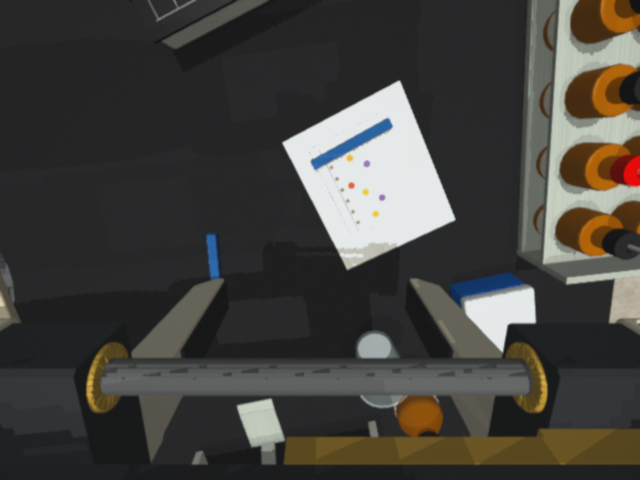

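The wrist view shows the cooler with the laid bar (310–390,120–165). The plate's dotted edge runs from (318,165) to (358,232), and the spare bar is at (213,257). That puts the cooled plate's centre at about (621,62) mm, yaw 20°. Next I'll grasp the spare bar.

```bash
python3 -m handwheel '[[-0.4,-0.095,-0.136,0.2,0,0,0.004],[-0.4,-0.095,-0.136,0.2,0,0,0.004],[-0.4,-0.095,-0.136,0.2,0,0,0.004],[-0.4,-0.095,-0.136,0.2,0,0,0.004],[-0.4,-0.095,-0.136,0.2,0,0,0.004],[-0.4,-0.095,-0.136,0.2,0,0,0.004]]' 15
python3 - <<'E'
from h import *
p=cam("wrist"); save(p,"w2.png")
for r in robot.regions_of(p,"bar_spare")[:2]: print(round(r["conf"],2),[int(x) for x in r["rect"]],rectw(p,r["mask"],.012))
rel([.412,-.0365,.018],-8)
E
```

```text
t: 3.88
tool_pos: [0.4129, -0.0371, 0.1002]
orientation: [2.372, 2.059, 0.001]
force: [-0.2, 0.5, 0.6]
opening: 0.0654
gripper_force: 0.0
0.62 [301, 179, 321, 313] [408.8 -34.7 100.2  12.4  82.7]
row [ 0.0002 -0.0034  0.0841] [ 0.0014  0.     -0.0003] rows~ 2.0
```

```bash
python3 -m handwheel '[[-0.4,0,-0.003,0.05,0,0,0],[-0.4,0,-0.003,0.082,0,0,0],[-0.4,0,-0.003,0.082,0,0,0],[1,0,-0.003,0.082,0,0,0],[1,0,-0.003,0.082,0,0,0],[1,0,-0.003,0.082,0,0,0],[1,0,-0.003,0.082,0,0,0],[1,0,-0.003,0.082,0,0,0],[1,0,-0.003,0.0,0,0,0],[1,0,-0.003,0.0,0,0,0],[1,0,-0.003,0.0,0,0,0]]' 15
python3 - <<'E'
from h import *
p=cam("wrist")
for r in robot.regions_of(p,"bar_spare")[:2]: print(round(r["conf"],2),[int(x) for x in r["rect"]],rectw(p,r["mask"],.094))
t=np.array([.6365,.020])
rel([*t,.10],-70)
E
```

```text
t: 5.35
tool_pos: [0.411, -0.0369, 0.1014]
orientation: [2.37, 2.058, 0.004]
force: [0.1, 0.1, -0.0]
opening: 0.0003
gripper_force: 0.0
0.86 [304, 177, 324, 279] [ 4.139e+02 -2.000e-01  5.000e+01  8.100e+00  8.340e+01]
row [ 0.0878  0.2174 -0.0015] [-3.000e-04  1.000e-04  3.441e-01] rows~ 6.0
```

```bash
python3 - <<'E'
from h import *
for c in ("scene","top"):
    p=cam(c)
    for r in robot.regions_of(p,"bar_spare")[:2]: print(c,round(r["conf"],2),[int(x) for x in r["rect"]],rectw(p,r["mask"],.012))
p=cam("wrist"); save(p,"w3.png")
for r in robot.regions_of(p,"bar_spare")[:2]: print(round(r["conf"],2),[int(x) for x in r["rect"]],rectw(p,r["mask"],.012))
E
```

```text
(no output)
```

View pics/w3.png

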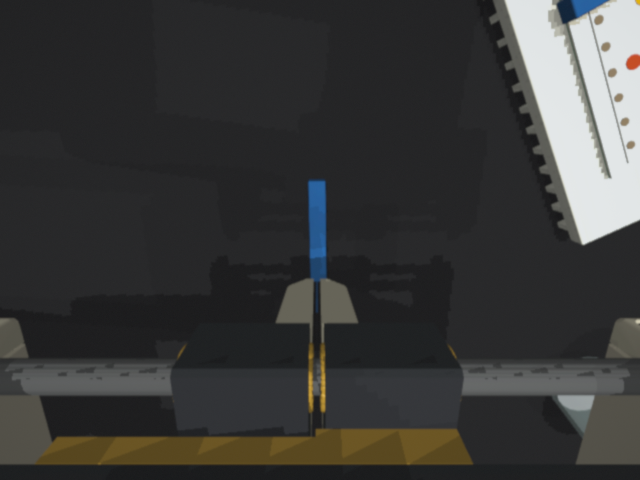

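The bar is untouched on the bench at (317,230), between the shut fingertips. The fingers must have closed only while rising, so I'll retry with a longer close.

```bash
python3 -m handwheel '[[0.2,0,0,0.03,0,0,0],[0.2,0,0,0.05,0,0,0],[0.2,0,0,0.05,0,0,0],[0.2,0,0,0.05,0,0,0],[0.2,0,0,0.084,0,0,0],[0.2,0,0,0.084,0,0,0],[0.2,0,0,0.084,0,0,0],[1,0,0,0.084,0,0,0],[1,0,0,0.084,0,0,0],[1,0,0,0.084,0,0,0],[1,0,0,0.084,0,0,0],[1,0,0,0.084,0,0,0],[1,0,0,0.084,0,0,0]]' 15
```

```text
t: 7.38
tool_pos: [0.4096, -0.0366, 0.0159]
orientation: [2.372, 2.06, 0.0]
force: [-1.8, 1.0, 6.2]
opening: 0.0117
gripper_force: 15.0
```

```bash
python3 -m handwheel '[[1,0,0,-0.06,0,0,0],[1,0,0,-0.1,0,0,0],[1,0.087,0.218,-0.1,0,0,0.344],[1,0.087,0.218,-0.1,0,0,0.344],[1,0.087,0.218,-0.1,0,0,0.344],[1,0.087,0.218,-0.1,0,0,0.344],[1,0.087,0.218,-0.1,0,0,0.344],[1,0.087,0.218,-0.1,0,0,0.344],[1,0.087,0.218,-0.1,0,0,0.344],[1,0.087,0.218,-0.1,0,0,0.344]]'
python3 - <<'E'
from h import *
p=cam("wrist"); save(p,"w4.png"); z=pose()[0][2]
for n,zz in dict(bar_spare=z-.004,bar_laid=.043,cool_plate=.031).items():
  for r in robot.regions_of(p,n)[:2]: print(n,round(r["conf"],2),[int(x) for x in r["rect"]],rectw(p,r["mask"],zz))
p=cam("top"); 
for n,zz in dict(bar_laid=.043,cool_plate=.031).items():
  for r in robot.regions_of(p,n)[:2]: print(n,round(r["conf"],2),[int(x) for x in r["rect"]],rectw(p,r["mask"],zz))
rel([.6355,.0205,.0485],-70)
E
```

```text
t: 8.62
tool_pos: [0.6373, 0.019, 0.1154]
orientation: [-3.093, -0.551, 0.001]
force: [-0.2, -0.0, 0.1]
opening: 0.0118
gripper_force: 15.0
bar_spare 0.91 [304, 203, 330, 360] [646.8  23.1  82.7  12.3  20.3]
bar_laid 0.88 [164, 182, 202, 316] [608.2 103.6  98.8  15.5  21. ]
bar_laid 0.22 [500, 309, 603, 455] [ 639.7 -165.8   79.7   38.3  -69.9]
cool_plate 0.59 [160, 190, 336, 308] [623.7  53.6  98.8  90.3 -69.9]
bar_laid 0.42 [290, 215, 296, 223] [576.9  92.8  34.4  14.6  27.6]
cool_plate 0.76 [288, 189, 331, 224] [601.6  45.3  93.2  43.9 -70.4]
cool_plate 0.41 [141, 204, 237, 294] [482.6 367.4 234.3 218.3 -73.8]
row [-0.0014 -0.0021  0.0673] [ 0.     -0.0001  0.0003] rows~ 2.0
```

View pics/w4.png

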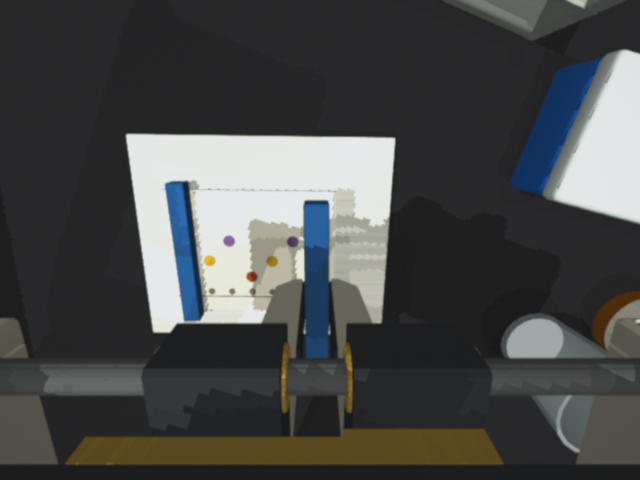

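The bar is held at (317,280), parallel to the laid one at (185,250) and inside the dotted plate outline. I'll set it down and open only slightly.

```bash
python3 -m handwheel '[[1,-0.002,-0.0015,0.04,0,0,0],[1,-0.002,-0.0015,0.06,0,0,0],[1,-0.002,-0.0015,0.068,0,0,0],[1,-0.002,-0.0015,0.068,0,0,0],[1,-0.002,-0.0015,0.068,0,0,0],[0.5,-0.002,-0.0015,0.068,0,0,0],[0.5,-0.002,-0.0015,0.068,0,0,0],[0.5,-0.002,-0.0015,0.068,0,0,0],[0.5,-0.002,-0.0015,0.068,0,0,0],[0.5,-0.002,-0.0015,0.03,0,0,0],[0.5,-0.002,-0.0015,-0.02,0,0,0],[0.5,-0.002,-0.0015,-0.06,0,0,0],[0.5,-0.002,-0.0015,-0.06,0,0,0]]'
python3 - <<'E'
from h import *
p=cam("wrist"); save(p,"w5.png")
for n,zz in dict(bar_spare=.043,bar_laid=.043,cool_plate=.031).items():
  for r in robot.regions_of(p,n)[:2]: print(n,round(r["conf"],2),[int(x) for x in r["rect"]],rectw(p,r["mask"],zz))
for c in ("scene","top"):
  p=cam(c)
  for r in robot.regions_of(p,"lifter")[:1]+robot.regions_of(p,"riser")[:1]: print(c,round(r["conf"],2),[int(x) for x in r["rect"]],rectw(p,r["mask"],.003))
rel([.427,-.30,.12],6)
E
```

```text
t: 10.6
tool_pos: [0.6379, 0.0197, 0.181]
orientation: [3.092, 0.546, 0.013]
force: [0.5, 0.4, 0.7]
opening: 0.0231
gripper_force: 0.0
bar_spare 0.94 [308, 174, 323, 287] [636.1  20.8 100.   12.6  20.2]
bar_laid 0.56 [194, 173, 224, 285] [607.5 103.7 100.5  16.   21.1]
cool_plate 0.66 [193, 180, 331, 278] [619.8  63.2  90.4  78.8  19.5]
scene 0.93 [161, 235, 198, 267] [ 426.8 -308.    82.7   59.3  -83.1]
scene 0.9 [17, 179, 183, 355] [ 368.5 -505.3  510.2  314.     5. ]
top 0.92 [419, 263, 449, 286] [ 426.4 -309.4   87.5   56.3  -85. ]
top 0.65 [440, 204, 573, 321] [ 474.2 -510.6  343.2  318.   -85.1]
row [-0.3046  0.2294  0.055 ] [-4.000e-04  2.000e-04 -4.221e-01] rows~ 8.0
```

The bar lies well: 45 mm out from the centre, 88 mm from the other bar and parallel to it. Next I'll go to the lifter blade.

```bash
python3 -m handwheel '[[-1,-0.29,0.23,0,0,0,-0.42],[-1,-0.29,0.23,0,0,0,-0.42],[-1,-0.29,0.23,0,0,0,-0.42],[-1,-0.29,0.23,0,0,0,-0.42],[-1,-0.29,0.23,0,0,0,-0.42],[-1,-0.29,0.23,0,0,0,-0.42],[-1,-0.29,0.23,0,0,0,-0.42],[-1,-0.29,0.23,0,0,0,-0.42],[-1,-0.29,0.23,0,0,0,-0.42]]'
python3 - <<'E'
from h import *
p=cam("wrist"); save(p,"w6.png")
for n,zz in dict(lifter=.003,riser=.06,beaker=.085,reagent_a=.125).items():
  for r in robot.regions_of(p,n)[:1]: print(n,round(r["conf"],2),[int(x) for x in r["rect"]],rectw(p,r["mask"],zz))
print(pose()[0])
E
```

```text
t: 12.22
tool_pos: [0.4412, -0.2959, 0.1755]
orientation: [-2.111, -2.326, -0.0]
force: [-0.3, -0.7, 0.3]
opening: 0.093
gripper_force: 0.0
lifter 0.69 [269, 188, 328, 282] [ 425.3 -313.9   98.3   56.   -84.1]
riser 0.95 [153, 266, 505, 462] [ 461.8 -485.3  286.9   83.8    6.2]
beaker 0.84 [489, 64, 636, 173] [ 596.3 -196.8   93.9   67.4   20.4]
reagent_a 0.68 [521, 169, 640, 257] [ 595.7 -245.7   81.    47.5   -3.6]
[ 0.44164178 -0.29526443  0.17562348]
```

View pics/w6.png

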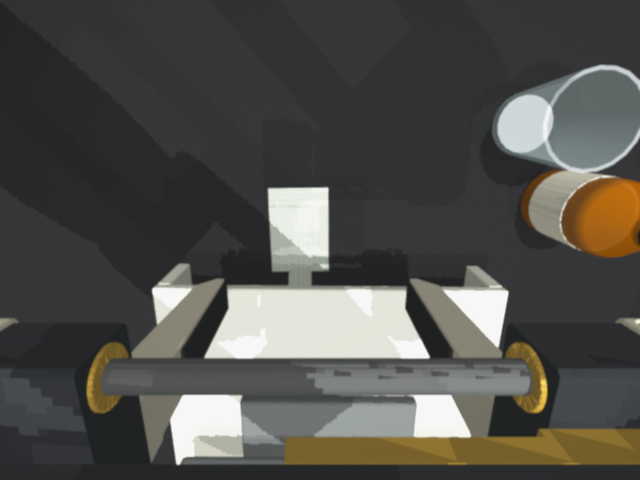

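The blade is at (268–328,188–272), tip outwards, with the neck going under the riser at row 285. The beaker and bottle stand far to the right. The tip's centre is at about (422,-266) mm.

```bash
python3 - <<'E'
from h import *
rel([.4243,-.291,.05],5.7)
rel([.4243,-.291,.0155],5.7)
E
```

```text
row [ 0.0059 -0.0168  0.1256] [-0.     -0.     -0.0006] rows~ 3.0
row [ 0.0059 -0.0168  0.1601] [-0.     -0.     -0.0006] rows~ 3.0
```

```bash
python3 -m handwheel '[[-0.7,0.006,-0.017,0.06,0,0,0],[-0.7,0.006,-0.017,0.12,0,0,0],[-0.7,0.006,-0.017,0.145,0,0,0],[-0.7,0.006,-0.017,0.158,0,0,0],[-0.7,0.006,-0.017,0.16,0,0,0],[-0.7,0.006,-0.017,0.16,0,0,0],[-0.7,0.006,-0.017,0.16,0,0,0]]' 20
```

```text
t: 13.35
tool_pos: [0.4249, -0.2921, 0.0171]
orientation: [2.108, 2.326, 0.0]
force: [0.3, 0.3, 0.3]
opening: 0.0787
gripper_force: 0.0
```

```bash
python3 -m handwheel '[[-0.7,0,0,0.001,0,0,0],[-0.7,0,0,0.0015,0,0,0],[-0.7,0,0,0.0015,0,0,0],[1,0,0,0.0015,0,0,0],[1,0,0,0.0015,0,0,0],[1,0,0,0.0015,0,0,0],[1,0,0,0.0015,0,0,0],[1,0,0,0.0015,0,0,0]]' 20
```

```text
t: 14.35
tool_pos: [0.424, -0.2914, 0.0143]
orientation: [2.11, 2.328, -0.0]
force: [-0.9, -0.0, 3.4]
opening: 0.0556
gripper_force: 20.6
```

```bash
python3 -m handwheel '[[1,0.015,0,0,0,0,0],[1,0.04,0,0,0,0,0],[1,0.07,0,0,0,0,0],[1,0.1,0,0,0,0,0],[1,0.13,0,0,0,0,0],[1,0.15,0,0,0,0,0],[1,0.16,0,0,0,0,0],[1,0.16,0,0,0,0,0],[1,0.16,0,0,0,0,0]]' 20
```

```text
t: 15.48
tool_pos: [0.4081, -0.1304, 0.0143]
orientation: [-2.108, -2.326, -0.003]
force: [-1.6, 7.1, 9.6]
opening: 0.0556
gripper_force: 23.8
```

```bash
python3 -m handwheel '[[-0.6,0,0,0,0,0,0],[-0.6,0,0,0,0,0,0],[-0.6,0,0,0,0,0,0],[-0.6,0,0,-0.01,0,0,0],[-0.6,0,0,-0.06,0,0,0],[-0.6,-0.04,0,-0.12,0,0,0],[-0.6,-0.09,0,-0.16,0,0,0],[-0.6,-0.09,0,-0.16,0,0,0]]'
python3 - <<'E'
from h import *
p=cam("wrist"); save(p,"w7.png"); print(pose()[0])
def red(p,zz):
    h=cv2.cvtColor(p["frame"],cv2.COLOR_RGB2HSV); m=((h[...,0]<8)|(h[...,0]>172))&(h[...,1]>140)&(h[...,2]>60)
    m&=robot.regions_of(p,"lifter")[0]["mask"]|True
    return rectw(p,m,zz)
for n,zz in dict(lifter=.003,riser=.06).items():
  for r in robot.regions_of(p,n)[:1]: print(n,round(r["conf"],2),[int(x) for x in r["rect"]],rectw(p,r["mask"],zz))
print(red(p,.043))
for c in ("scene","top"):
  p=cam(c)
  for r in robot.regions_of(p,"lifter")[:1]: print(c,round(r["conf"],2),[int(x) for x in r["rect"]],rectw(p,r["mask"],.003))
E
```

```text
t: 16.48
tool_pos: [0.4183, -0.2248, 0.1781]
orientation: [2.109, 2.321, 0.0]
force: [0.2, 0.7, -0.6]
opening: 0.0743
gripper_force: 0.0
[ 0.41772522 -0.22404299  0.17680045]
lifter 0.67 [282, 85, 343, 316] [ 416.7 -216.5  225.2   55.7  -84.1]
riser 0.68 [193, 356, 437, 460] [ 432.6 -413.6  242.    81.9    8.4]
[ 420.9 -262.4   89.5   16.6  -84.2]
scene 0.83 [177, 218, 267, 248] [ 415.3 -208.   206.5   61.1  -85.6]
top 0.73 [360, 267, 407, 291] [ 413.1 -168.6  127.7   55.9  -84.1]
```

View pics/w7.png

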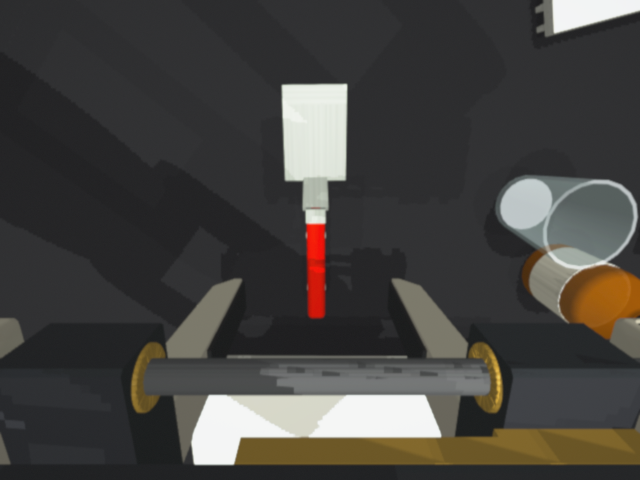

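The lifter lies free on the bench, with the blade at (314,132), the red handle at (316,270), and the riser starting at row 355. I'll take it by the handle.

```bash
python3 - <<'E'
from h import *
rel([.420,-.2455,.028],5.9)
E
```

```text
row [-0.0257  0.0014  0.1446] [-0.0006 -0.0006 -0.0012] rows~ 3.0
```

```bash
python3 -m handwheel '[[0,-0.024,0.001,0.04,0,0,-0.001],[0,-0.024,0.001,0.08,0,0,-0.001],[0,-0.024,0.001,0.08,0,0,-0.001],[0,-0.024,0.001,0.13,0,0,-0.001],[0,-0.024,0.001,0.146,0,0,-0.001],[0,-0.024,0.001,0.146,0,0,-0.001],[0,-0.024,0.001,0.146,0,0,-0.001],[1,-0.024,0.001,0.146,0,0,-0.001],[1,-0.024,0.001,0.146,0,0,-0.001],[1,-0.024,0.001,0.146,0,0,-0.001],[1,-0.024,0.001,0.146,0,0,-0.001],[1,-0.024,0.001,0.146,0,0,-0.001],[1,-0.024,0.001,0.146,0,0,-0.001]]' 50
python3 - <<'E'
from h import *
print([pose()[0].round(4) for _ in range(3)],pose()[2]["opening"],pose()[2]["force"])
E
```

```text
t: 18.5
tool_pos: [0.4204, -0.2455, 0.0282]
orientation: [2.106, 2.331, -0.0]
force: [-0.6, -1.5, 1.5]
opening: 0.0156
gripper_force: 50.0
[array([ 0.4204, -0.2455,  0.0282]), array([ 0.4204, -0.2455,  0.0282]), array([ 0.4204, -0.2455,  0.0282])] 0.015574375065801114 [-0.63700536 -1.53917346  1.54532869]
```

```bash
python3 - <<'E'
from h import *
rel([.29,.29,.22],16.2-90)
E
```

```text
row [ 0.5459 -0.0756 -0.1919] [1.000e-04 0.000e+00 4.422e-01] rows~ 10.0
```

```bash
python3 -m handwheel '[[1,0,0,-0.03,0,0,0],[1,0,0,-0.09,0,0,0],[1,0,0,-0.15,0,0,0],[1,0.05,0.01,-0.192,0,0,0.04],[1,0.1,0.02,-0.192,0,0,0.09],[1,0.15,0.03,-0.192,0,0,0.13],[1,0.2,0.03,-0.192,0,0,0.18],[1,0.25,0.03,-0.192,0,0,0.22],[1,0.3,0.02,-0.192,0,0,0.26],[1,0.35,0,-0.192,0,0,0.3],[1,0.4,-0.02,-0.192,0,0,0.34],[1,0.45,-0.04,-0.192,0,0,0.38],[1,0.5,-0.06,-0.192,0,0,0.42],[1,0.546,-0.076,-0.192,0,0,0.442],[1,0.546,-0.076,-0.192,0,0,0.442],[1,0.546,-0.076,-0.192,0,0,0.442],[1,0.546,-0.076,-0.192,0,0,0.442]]' 50
python3 - <<'E'
from h import *
p=cam("wrist"); save(p,"w8.png"); z0=pose()[0][2]
for n,zz in dict(heater=.065,hot_plate=.071,lifter=z0-.024).items():
  for r in robot.regions_of(p,n)[:2]: print(n,round(r["conf"],2),[int(x) for x in r["rect"]],rectw(p,r["mask"],zz))
p=cam("top")
for n,zz in dict(heater=.065,hot_plate=.071).items():
  for r in robot.regions_of(p,n)[:1]: print(n,round(r["conf"],2),[int(x) for x in r["rect"]],rectw(p,r["mask"],zz))
E
```

```text
t: 20.62
tool_pos: [0.2901, 0.2891, 0.2199]
orientation: [3.11, 0.442, -0.0]
force: [-0.2, 0.3, -1.5]
opening: 0.0155
gripper_force: 50.0
heater 0.69 [153, 0, 442, 105] [400.5 412.1  76.4  73.9 -73.9]
lifter 0.58 [253, 1, 377, 430] [333.2 302.4 181.3  55.5  16.2]
heater 0.95 [140, 206, 239, 296] [482.4 356.8 228.7 208.5 -73.5]
hot_plate 0.9 [167, 221, 215, 263] [505.9 356.5 121.   90.6 -79.1]
```

View pics/w8.png

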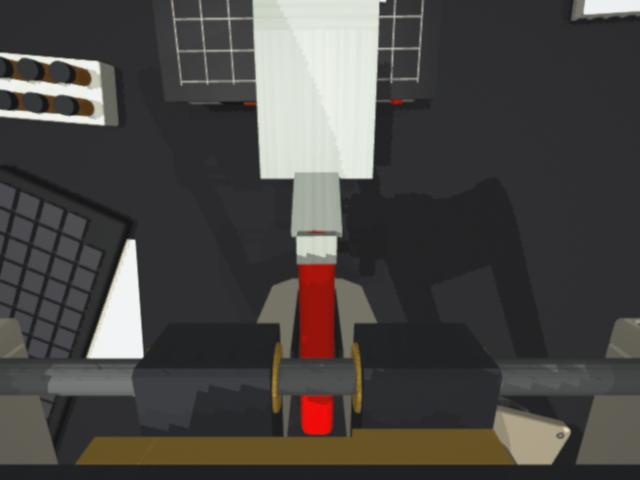

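The wrist view shows the lifter held straight along the image's column 317. The heater's front edge runs at row ~100 from column 160 to 436, so the heater's middle is a little left of the lifter axis.

```bash
python3 - <<'E'
from h import *
p=cam("wrist")
h=px2w(p,[[163,101],[434,97],[180,82],[420,80]],.065)
print(h.round(4)); e=h[1]-h[0]; print("len",np.linalg.norm(e),"yaw",np.degrees(np.arctan2(e[1],e[0]))+90)
t=cam("top"); s=cam("scene")
for q in (t,s):
    m=robot.regions_of(q,"heater")[0]["mask"]
    c=max(cv2.findContours(m.astype(np.uint8),0,1)[0],key=len); print(cv2.approxPolyDP(c,3,True)[:,0].tolist())
    print([ (n,rectw(q,robot.regions_of(q,n)[0]["mask"],z).tolist()) for n,z in (("hot_plate",.071),)])
    for yaw in (15.5,16.3,17):
        a=np.radians(yaw)
        print(yaw)
f=t["frame"][195:305,130:250]; cv2.imwrite("pics/hz.png",cv2.resize(cv2.cvtColor(f,cv2.COLOR_RGB2BGR),None,fx=5,fy=5,interpolation=cv2.INTER_CUBIC))
print(w2px(t,[[.506,.356,.071]]),w2px(t,h))
E
```

```text
[[0.3563 0.4404 0.065 ]
 [0.4207 0.2281 0.065 ]
 [0.3744 0.4294 0.065 ]
 [0.4295 0.2437 0.065 ]]
len 0.2217827240452356 yaw 16.86720868926264
[[218, 204], [140, 225], [158, 297], [176, 292], [174, 276], [197, 269], [203, 284], [214, 285], [239, 273]]
[('hot_plate', [505.8, 356.3, 121.0, 88.9, -79.7])]
15.5
16.3
17
[[478, 156], [403, 191], [403, 204], [450, 263], [518, 228], [531, 214]]
[('hot_plate', [506.5, 356.6, 122.1, 92.7, -78.9])]
15.5
16.3
17
[[190.27537627 241.91491106]] [[156.46464359 298.25789509]
 [238.16296201 275.04237522]
 [160.95971741 291.41903153]
 [232.36889113 271.62043308]]
```

View pics/hz.png

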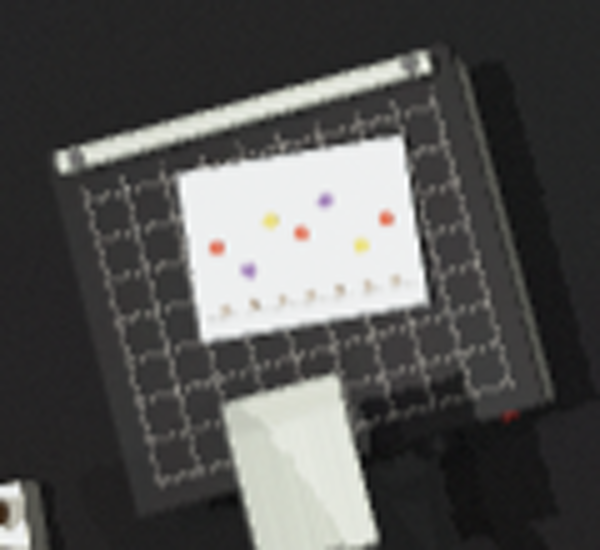

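The zoom shows the plate about 6° askew and short of the fence, with the blade already in line in front of it. Next I'll descend and feel for the heater top.

```bash
python3 -m handwheel '[[1,0.006,0,0.05,0,0,-0.002],[1,0.012,0,0.1,0,0,-0.002],[1,0.012,0,0.116,0,0,-0.002],[1,0.012,0,0.116,0,0,-0.002],[1,0.012,0,0.116,0,0,-0.002],[1,0.012,0,0.116,0,0,-0.002]]' 60 
for i in 1 2; do :; done
python3 -m handwheel '[[1,0,0,0.002,0,0,0],[1,0,0,0.003,0,0,0],[1,0,0,0.003,0,0,0]]'
python3 -m handwheel '[[1,0,0,0.002,0,0,0],[1,0,0,0.003,0,0,0],[1,0,0,0.003,0,0,0]]'
```

```text
t: 22.08
tool_pos: [0.3022, 0.2944, 0.1062]
orientation: [-3.107, -0.454, -0.005]
force: [0.0, 0.0, -1.9]
opening: 0.0159
gripper_force: 60.0
t: 22.45
tool_pos: [0.301, 0.2934, 0.1011]
orientation: [3.109, 0.454, -0.0]
force: [0.5, 0.2, -2.3]
opening: 0.0155
gripper_force: 60.0
t: 22.82
tool_pos: [0.301, 0.2934, 0.098]
orientation: [3.109, 0.453, -0.0]
force: [-0.4, 0.8, -2.2]
opening: 0.0155
gripper_force: 60.0
```

```bash
python3 -m handwheel '[[1,0,0,0.002,0,0,0],[1,0,0,0.002,0,0,0]]'
python3 -m handwheel '[[1,0,0,0.002,0,0,0],[1,0,0,0.002,0,0,0]]'
python3 -m handwheel '[[1,0,0,0.0015,0,0,0],[1,0,0,0.0015,0,0,0]]'
```

```text
t: 23.08
tool_pos: [0.3009, 0.2934, 0.0959]
orientation: [3.108, 0.454, -0.001]
force: [0.3, -1.0, -2.0]
opening: 0.0155
gripper_force: 60.0
t: 23.32
tool_pos: [0.3012, 0.2936, 0.0944]
orientation: [-3.108, -0.454, -0.001]
force: [-1.8, -1.0, 2.9]
opening: 0.0156
gripper_force: 60.0
t: 23.58
tool_pos: [0.3012, 0.2937, 0.0932]
orientation: [-3.108, -0.454, -0.001]
force: [-4.1, -2.4, 7.6]
opening: 0.016
gripper_force: 60.0
```

```bash
python3 -m handwheel '[[1,0.003,0,-0.0018,0,0,0],[1,0.009,0,-0.0018,0,0,0],[1,0.015,0,-0.0018,0,0,0],[1,0.021,0,-0.0018,0,0,0],[1,0.027,0,-0.0018,0,0,0],[1,0.033,0,-0.0018,0,0,0],[1,0.039,0,-0.0018,0,0,0],[1,0.045,0,-0.0018,0,0,0]]'
python3 -m handwheel '[[1,0.006,0,0,0,0,0],[1,0.012,0,0,0,0,0],[1,0.018,0,0,0,0,0],[1,0.024,0,0,0,0,0],[1,0.03,0,0,0,0,0]]'
python3 - <<'E'
from h import *
t=cam("top")
f=t["frame"][195:305,130:250]; cv2.imwrite("pics/hz2.png",cv2.resize(cv2.cvtColor(f,cv2.COLOR_RGB2BGR),None,fx=5,fy=5,interpolation=cv2.INTER_CUBIC))
c=np.array([.4844,.3626]);a=np.radians(16.5);M=np.array([[np.cos(a),np.sin(a)],[-np.sin(a),np.cos(a)]])
for q in (t,cam("scene")):
  for r in robot.regions_of(q,"hot_plate")[:1]:
    w=rectw(q,r["mask"],.0725); print(w, (M@(w[:2]/1000-c)).round(4))
print("tcp",(M@(pose()[0][:2]-c)).round(4))
E
```

```text
t: 24.58
tool_pos: [0.3443, 0.3064, 0.0947]
orientation: [3.109, 0.454, -0.001]
force: [-6.6, -2.3, 9.2]
opening: 0.016
gripper_force: 60.0
t: 25.2
tool_pos: [0.3729, 0.315, 0.0946]
orientation: [3.109, 0.454, -0.002]
force: [-8.1, -1.7, 8.5]
opening: 0.0153
gripper_force: 60.0
[526.6 366.4 125.9  92.6 -74.4] [ 0.0415 -0.0083]
[523.5 365.4 123.   89.8 -73.7] [ 0.0383 -0.0084]
tcp [-0.1198 -0.014 ]
```

View pics/hz2.png

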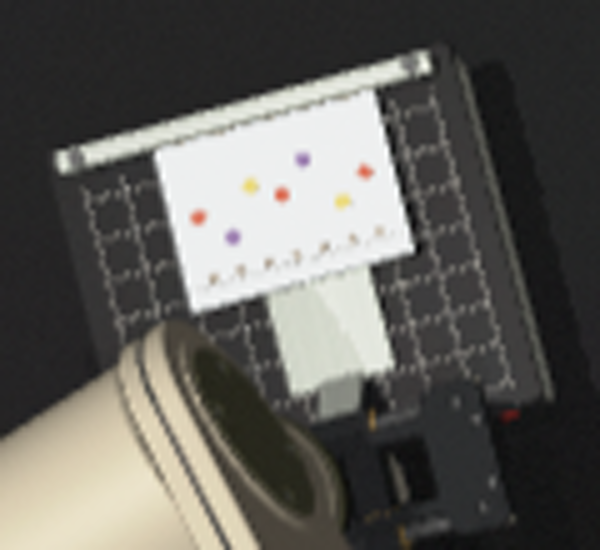

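The plate is squared against the fence, but the blade sits about 7 mm to its right. I'll back out, shift over and go in again.

```bash
python3 -m handwheel '[[1,-0.01,0,-0.001,0,0,0],[1,-0.025,0,-0.001,0,0,0],[1,-0.036,0,-0.001,0,0,0],[1,-0.036,-0.0065,-0.001,0,0,0],[1,-0.036,-0.0065,-0.001,0,0,0],[1,-0.026,-0.0065,-0.001,0,0,0],[1,-0.018,-0.0065,-0.001,0,0,0],[1,-0.01,-0.0065,-0.001,0,0,0],[1,-0.002,-0.0065,-0.001,0,0,0],[1,0.006,-0.0065,-0.001,0,0,0],[1,0.014,-0.0065,-0.001,0,0,0],[1,0.02,-0.0065,-0.001,0,0,0]]'
python3 -m handwheel '[[1,0.006,0,0,0,0,0],[1,0.012,0,0,0,0,0],[1,0.018,0,0,0,0,0],[1,0.024,0,0,0,0,0]]'
python3 - <<'E'
from h import *
t=cam("top")
c=np.array([.4844,.3626]);a=np.radians(16.5);M=np.array([[np.cos(a),np.sin(a)],[-np.sin(a),np.cos(a)]])
for q in (t,cam("scene")):
  for r in robot.regions_of(q,"hot_plate")[:1]:
    w=rectw(q,r["mask"],.0725); print(w, (M@(w[:2]/1000-c)).round(4))
print("tcp",(M@(pose()[0][:2]-c)).round(4))
E
```

```text
t: 26.9
tool_pos: [0.3907, 0.3269, 0.0954]
orientation: [3.109, 0.453, -0.0]
force: [-2.1, -0.6, -1.5]
opening: 0.0157
gripper_force: 60.0
t: 27.4
tool_pos: [0.4134, 0.3337, 0.0954]
orientation: [3.109, 0.454, -0.001]
force: [-3.4, -0.6, -1.2]
opening: 0.0156
gripper_force: 60.0
[526.  366.7 122.1  91.4 -73.9] [ 0.0411 -0.0079]
[522.3 367.2 124.   90.3 -73.2] [ 0.0376 -0.0064]
tcp [-0.0758 -0.0076]
```

```bash
python3 -m handwheel '[[1,0.002,0,0,0,0,0],[1,0.005,0,0,0,0,0],[1,0.005,0,0,0,0,0]]'
python3 -m handwheel '[[1,0.002,0,0,0,0,0],[1,0.004,0,0,0,0,0],[1,0.004,0,0,0,0,0]]'
```

```text
t: 27.98
tool_pos: [0.4181, 0.3351, 0.0954]
orientation: [3.109, 0.454, -0.0]
force: [-2.0, -1.0, -0.9]
opening: 0.0152
gripper_force: 60.0
t: 28.35
tool_pos: [0.4222, 0.3363, 0.0955]
orientation: [-3.109, -0.453, -0.001]
force: [-1.5, -0.9, -1.7]
opening: 0.0156
gripper_force: 60.0
```

```bash
python3 -m handwheel '[[1,0.002,0,0,0,0,0],[1,0.002,0,0,0,0,0],[1,0,0,-0.002,0,0,0],[1,0,0,-0.005,0,0,0],[1,-0.001,0,-0.009,0,0,0],[1,-0.001,0,-0.014,0,0,0],[1,-0.001,0,-0.02,0,0,0],[1,-0.001,0,-0.026,0,0,0],[1,-0.001,0,-0.032,0,0,0],[1,-0.001,0,-0.038,0,0,0],[1,-0.001,0,-0.043,0,0,0],[1,-0.001,0,-0.046,0,0,0],[1,-0.001,0,-0.046,0,0,0],[1,-0.001,0,-0.046,0,0,0]]'
python3 - <<'E'
from h import *
p=cam("wrist"); save(p,"w9.png"); pp,r,s=pose(); zb=pp[2]-.028+.004
yaw=np.degrees(np.arctan2(*r.as_matrix()[:2,0][::-1])); print(pp,yaw,"tilt z",r.as_matrix()[:,2])
for q in (p,cam("top"),cam("scene")):
  for g in robot.regions_of(q,"hot_plate")[:1]: 
    w=rectw(q,g["mask"],zb+.006); print(round(g["conf"],2),w,"in tool",r.inv().apply(np.r_[w[:2]/1000,pp[2]]-pp).round(4),[int(x) for x in g["rect"]])
E
```

```text
t: 30.1
tool_pos: [0.4208, 0.3359, 0.1412]
orientation: [3.108, 0.454, -0.001]
force: [-0.7, -0.6, -2.8]
opening: 0.0157
gripper_force: 60.0
[0.4207715  0.33585256 0.14114198] 16.60329665481596 tilt z [-4.40655149e-04 -2.92842804e-04 -9.99999860e-01]
0.59 [513.4 363.2 119.3  74.7 -73.5] in tool [ 0.0966  0.0003 -0.    ] [177, 0, 456, 178]
0.67 [522.2 364.  118.6  91.4 -73.4] in tool [ 1.052e-01  2.000e-03 -1.000e-04] [154, 212, 208, 256]
0.59 [523.6 363.4 127.3  93.7 -73. ] in tool [ 1.064e-01  3.000e-03 -1.000e-04] [447, 171, 516, 225]
```

View pics/w9.png

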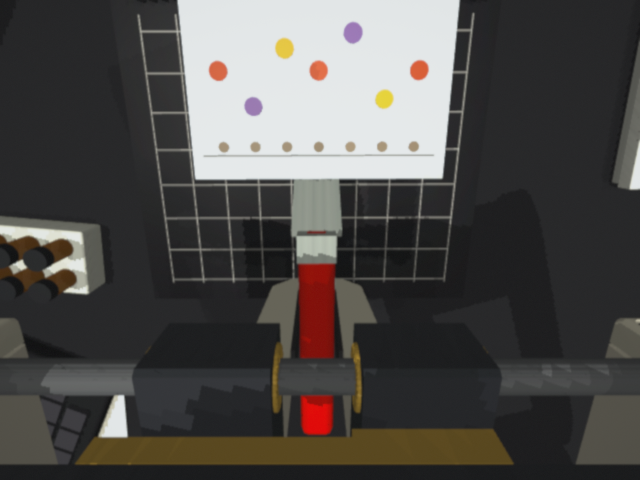

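The plate sits square and centred on the blade: rear edge at row 178, columns 193–443, with the lifter axis at 317. I'll carry it over the stack.

```bash
python3 - <<'E'
from h import *
rel([.5214,.0274,.141],-70)
rel([.5214,.0274,.10],-70)
E
```

```text
row [8.200e-03 3.244e-01 3.000e-04] [ 0.      0.0001 -0.0189] rows~ 6.0
row [0.0082 0.3244 0.0413] [ 0.      0.0001 -0.0189] rows~ 6.0
```

```bash
python3 -m handwheel '[[1,0,0.006,0,0,0,0],[1,0,0.018,0,0,0,-0.001],[1,0,0.036,0,0,0,-0.002],[1,0.001,0.058,0,0,0,-0.003],[1,0.002,0.08,0,0,0,-0.004],[1,0.003,0.102,0,0,0,-0.006],[1,0.003,0.124,0,0,0,-0.007],[1,0.004,0.146,0,0,0,-0.008],[1,0.005,0.168,0,0,0,-0.01],[1,0.005,0.19,0,0,0,-0.011],[1,0.006,0.212,0,0,0,-0.012],[1,0.006,0.234,0,0,0,-0.014],[1,0.007,0.256,0,0,0,-0.015],[1,0.008,0.278,0,0,0,-0.017],[1,0.008,0.298,0,0,0,-0.018],[1,0.008,0.312,0,0,0,-0.019],[1,0.008,0.32,0,0,0,-0.019],[1,0.008,0.324,0,0,0,-0.019],[1,0.008,0.324,0,0,0,-0.019],[1,0.008,0.324,0,0,0,-0.019]]'
python3 - <<'E'
from h import *
p=cam("wrist"); save(p,"w10.png"); pp,r,s=pose(); zb=pp[2]-.028+.004
yaw=np.degrees(np.arctan2(*r.as_matrix()[:2,0][::-1])); print(pp,yaw)
for k,q in enumerate((p,cam("top"),cam("scene"))):
  for n,z in (("hot_plate",zb+.006),("bar_laid",.043),("bar_spare",.043),("cooler",.025)):
    for g in robot.regions_of(q,n)[:1]: 
      w=rectw(q,g["mask"],z); print(k,n,round(g["conf"],2),w,"in tool",r.inv().apply(np.r_[w[:2]/1000,pp[2]]-pp).round(4),[int(x) for x in g["rect"]])
E
```

```text
t: 32.9
tool_pos: [0.5211, 0.0282, 0.1414]
orientation: [-3.093, -0.547, 0.0]
force: [0.8, 0.4, -3.4]
opening: 0.0154
gripper_force: 60.0
[0.52109051 0.02825199 0.1414292 ] 20.061979859960132
0 hot_plate 0.7 [612.1  61.1 118.9  74.2 -70.1] in tool [ 0.0968  0.0004 -0.    ] [179, 0, 457, 175]
0 cooler 0.57 [635.1   7.6 130.7  82.1  19.2] in tool [ 0.1     0.0585 -0.    ] [208, 0, 468, 198]
1 hot_plate 0.63 [657.9  57.7 100.   44.2 -88.9] in tool [ 0.1386  0.0193 -0.    ] [281, 175, 324, 194]
1 cooler 0.77 [683.5  68.8 185.8  69.2 -86.2] in tool [ 0.1665  0.0176 -0.    ] [268, 168, 336, 196]
2 hot_plate 0.81 [622.1  62.7 120.1  93.  -69.7] in tool [ 0.1067  0.0023 -0.    ] [321, 234, 394, 295]
2 bar_spare 0.84 [639.4  17.3 103.   17.7  19.5] in tool [ 0.1074  0.0509 -0.    ] [325, 274, 356, 313]
2 cooler 0.76 [632.3  55.4 182.4 153.8 -70.7] in tool [ 0.1138  0.0126 -0.    ] [299, 271, 409, 338]
```

View pics/w10.png

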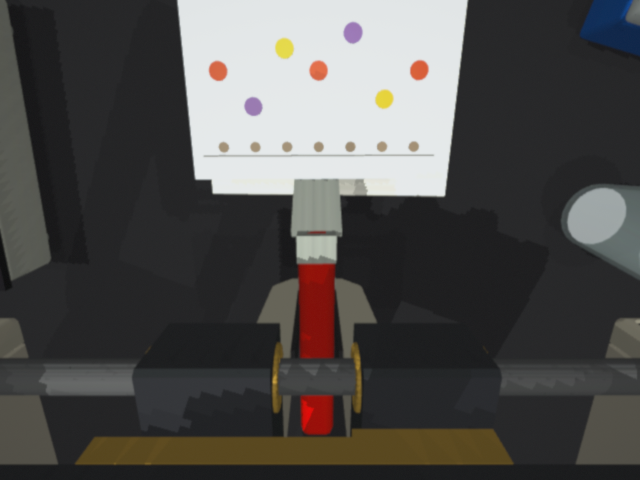

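```bash
python3 -m handwheel '[[1,0,0,0.004,0,0,0],[1,0,0,0.012,0,0,0],[1,0,0,0.024,0,0,0],[1,0,0,0.038,0,0,0],[1,0,0,0.052,0,0,0],[1,0,0,0.062,0,0,0],[1,0,0,0.067,0,0,0],[1,0,0,0.07,0,0,0],[1,0,0,0.07,0,0,0]]'
python3 -m handwheel '[[1,0,0,0.0015,0,0,0],[1,0,0,0.003,0,0,0],[1,0,0,0.0045,0,0,0],[1,0,0,0.006,0,0,0],[1,0,0,0.008,0,0,0],[1,0,0,0.008,0,0,0],[1,0,0,0.008,0,0,0],[1,0,0,0.008,0,0,0]]'
python3 - <<'E'
from h import *
p=cam("wrist"); save(p,"w11.png"); pp,r,s=pose(); print(pp)
for k,q in enumerate((p,cam("scene"))):
  for n,z in (("hot_plate",.049),("bar_laid",.043),("bar_spare",.043)):
    for g in robot.regions_of(q,n)[:1]: 
      w=rectw(q,g["mask"],z); print(k,n,round(g["conf"],2),w,[int(x) for x in g["rect"]])
E
```

```text
t: 34.78
tool_pos: [0.5213, 0.0278, 0.0716]
orientation: [3.094, 0.546, 0.0]
force: [0.6, -0.1, -3.8]
opening: 0.0156
gripper_force: 60.0
t: 35.78
tool_pos: [0.5213, 0.0278, 0.0635]
orientation: [3.094, 0.546, 0.0]
force: [0.6, -0.5, -1.0]
opening: 0.0157
gripper_force: 60.0
[0.52123954 0.02774925 0.06351767]
0 hot_plate 0.75 [611.8  60.5 119.8  73.2 -70.1] [173, 0, 460, 178]
0 bar_laid 0.59 [560.9  86.6  12.4   2.8 -67.3] [217, 178, 242, 182]
0 bar_spare 0.83 [589.7   4.8  14.4   4.9 -70.1] [397, 184, 424, 191]
1 hot_plate 0.72 [ 660.7 -255.7  102.    63.4   16. ] [193, 308, 230, 354]
1 bar_laid 0.23 [666.   78.9  63.    7.3 -69.6] [334, 289, 382, 314]
```

```bash
python3 -m handwheel '[[1,-0.003,0,0,0,0,0],[1,-0.008,0,0,0,0,0],[1,-0.014,0,0,0,0,0],[1,-0.02,0,0,0,0,0],[1,-0.02,0,0,0,0,0]]'
python3 - <<'E'
from h import *
p=cam("wrist"); pp,r,s=pose(); print(pp)
for n,z in (("hot_plate",.049),("bar_laid",.043),("bar_spare",.043)):
    for g in robot.regions_of(p,n)[:1]: 
      w=rectw(p,g["mask"],z); print(n,round(g["conf"],2),w,[int(x) for x in g["rect"]])
E
```

```text
t: 36.8
tool_pos: [0.5019, 0.0207, 0.0634]
orientation: [-3.094, -0.546, 0.0]
force: [-0.6, -0.4, -1.6]
opening: 0.0157
gripper_force: 60.0
[0.50222762 0.02083261 0.06349657]
hot_plate 0.7 [602.2  56.7 119.5  52.7 -69.9] [175, 0, 461, 135]
bar_laid 0.71 [561.4  86.6  13.7   3.2 -70.1] [211, 133, 244, 139]
bar_spare 0.61 [589.7   4.9  14.    5.5 -70.1] [398, 134, 426, 147]
```

Nothing in the stack moved; I'll draw the lifter all the way out.

```bash
python3 -m handwheel '[[1,-0.008,0,0,0,0,0],[1,-0.018,0,0,0,0,0],[1,-0.03,0,0,0,0,0],[1,-0.042,0,0,0,0,0],[1,-0.054,0,0,0,0,0],[1,-0.066,0,0,0,0,0],[1,-0.078,0,0,0,0,0],[1,-0.09,0,0,0,0,0],[1,-0.102,0,0,0,0,0],[1,-0.114,0,0,0,0,0],[1,-0.122,0,0,0,0,0],[1,-0.125,0,0,0,0,0],[1,-0.125,0,0,0,0,0],[1,-0.125,0,0.015,0,0,0],[1,-0.125,0,0.027,0,0,0],[1,-0.125,0,0.031,0,0,0],[1,-0.125,0,0.031,0,0,0]]'
```

```text
t: 39.12
tool_pos: [0.3844, -0.0217, 0.0317]
orientation: [-3.093, -0.546, 0.003]
force: [0.9, 0.1, -0.4]
opening: 0.0153
gripper_force: 60.0
```

```bash
python3 -m handwheel '[[1,0,0,0.002,0,0,0],[1,0,0,0.004,0,0,0],[1,0,0,0.004,0,0,0]]'
python3 - <<'E'
from h import *
p=cam("wrist"); save(p,"w12.png"); pp,r,s=pose(); print(pp)
for q in (p,cam("scene")):
 for n,z in (("hot_plate",.049),("bar_laid",.043),("bar_spare",.043),("cool_plate",.031),("lifter",.004)):
    for g in robot.regions_of(q,n)[:1]: 
      w=rectw(q,g["mask"],z); print(n,round(g["conf"],2),w,[int(x) for x in g["rect"]])
E
```

```text
t: 39.5
tool_pos: [0.3852, -0.0219, 0.0286]
orientation: [3.094, 0.546, 0.001]
force: [1.1, 0.5, -1.2]
opening: 0.0156
gripper_force: 60.0
[ 0.38517938 -0.02191465  0.02863458]
lifter 0.61 [427.9  -5.5 180.6  55.8  20. ] [253, 2, 375, 431]
hot_plate 0.88 [621.7  61.9 122.8  94.  -69.3] [320, 253, 392, 312]
cool_plate 0.56 [641.4   8.2  89.4   7.4  21. ] [319, 284, 380, 315]
lifter 0.85 [442.2  -1.1 165.9  58.6  18.6] [296, 200, 337, 260]
```

```bash
python3 -m handwheel '[[1,0,0,0.001,0,0,0],[1,0,0,0.001,0,0,0]]'
python3 -m handwheel '[[0,0,0,0,0,0,0],[0,0,0,0,0,0,0],[0,0,0,0,0,0,0],[0,0,0,0,0,0,0],[0,0,0,0,0,0,0],[0,0,0,-0.04,0,0,0],[0,0,0,-0.1,0,0,0],[0,0,0,-0.15,0,0,0],[0,0,0,-0.15,0,0,0]]'
python3 - <<'E'
from h import *
p=cam("wrist"); s=cam("scene"); save(s,"end.png")
cv2.imwrite("pics/end2.png",np.hstack([cv2.resize(x["frame"][...,::-1],(400,300)) for x in (p,s)]))
for q in (p,s):
 for n,z in (("hot_plate",.049),("lifter",.004)):
    for g in robot.regions_of(q,n)[:1]: 
      print(n,round(g["conf"],2),rectw(q,g["mask"],z),[int(x) for x in g["rect"]])
E
```

```text
t: 40.35
tool_pos: [0.3849, -0.022, 0.0278]
orientation: [3.094, 0.546, -0.001]
force: [-5.2, 0.3, 7.8]
opening: 0.0154
gripper_force: 60.0
t: 41.48
tool_pos: [0.3879, -0.0224, 0.1823]
orientation: [3.091, 0.546, 0.013]
force: [-0.1, -0.1, -0.9]
opening: 0.0466
gripper_force: 0.0
hot_plate 0.34 [ 320.4 -333.4   16.7    9.5   66.2] [581, 396, 593, 400]
lifter 0.9 [413.1 -11.4 221.1  55.7  20.3] [282, 68, 342, 297]
hot_plate 0.63 [621.4  63.3 123.   91.7 -69.2] [320, 253, 394, 310]
lifter 0.63 [414.8 -14.2 228.   58.7  20.9] [279, 188, 337, 260]
```

View pics/end2.png

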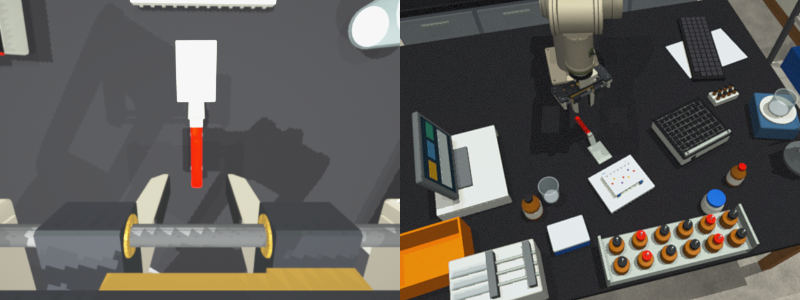

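The left (wrist) half shows the lifter released and flat, with the blade at (196,70). The right (scene) half shows the hot plate on the stack at (620,180) and the bystanders in place. I'll hand it in.

```bash
python3 -c "
from plant import robot
print(robot.close_job())"
```

```text
the job is handed in; nothing more can be done
None
```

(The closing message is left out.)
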